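# Switch off the lunch warmer and take off its hot lid with the lid lifter

## Robot

A 6-joint arm with a two-finger parallel gripper is mounted at the origin on a cart in front of the work surface, level with it; the furniture and walls round the work are solid. World frame = base frame: x ahead of the robot, y to its left, z up, the work surface at z = 0. Lengths are in mm, angles in rad, forces in N, time in s.
With the tool pointing down it reaches from about 350 to 800 mm from the base axis. Payload 7.3 kg.
Tool frame: the origin (TCP) lies on the centre line of the jaws, within the pads' length; the fingertips stand 25 mm ahead of it and the grasp point (between the pads) lies 6 mm ahead of it (tips_ahead is the z of the fingertips in the tool frame, in mm); z points along the fingers, y is the line along which they close (so a half turn about z gives the same grasp; the last joint's range is limited). The gripper opens to 85 mm and grips with 20 to 120 N. Pads are 22 mm wide; open, the fingers measure 114 mm over their backs; the gripper's body (76 mm by 85 mm) begins 54 mm behind the grasp point. The pads swing forward as they close: fully open they stand 13 mm farther back than shut.
Start: joints at [1.056, 0.342, 1.524, -0, 1.275, -0.146], TCP at [189.246, 489.722, 256.322] pointing down, gripper open.
Joint ranges: [-2.53, 2.53], [-0.77, 2.02], [0.04, 2.7], [-1, 4.14], [0.28, 2.66], [-3.11, 3.11]. Speed limits (rad/s): [2.57, 2.57, 3.14, 3.14, 3.14, 3.14].

## Interface

Orientations are given as a unit quaternion [x, y, z, w].
In Python, from cell import * gives the robot as it stands. The module is installed in compiled form; this text tells all that it offers.
- The arm moves only by the shell command python3 -m handwheel 'ROWS' [FORCE]. ROWS is JSON, a list of rows, each a list of 7 numbers: the gripper command: -1 is shut, 1 is fully open, values between are in proportion, then the shift along the tool's x, y, z in units of 40 mm (1.0 is 40 mm), then the turn, a rotation vector about the tool's x, y, z in units of 90 degrees (1.0 is 90 degrees). A call has 1 to 5 rows; each row shifts and turns the commanded pose from where the row before left it, along the tool's axes as they then stand; what a row does not reach is not made up. A row lasts 1/12 s, in which the tool goes at most 41.7 mm and 7.16 degrees, less where a joint would pass 70% of its speed; a pose out of reach is approached as far as the arm can. A call with a number of a shift or a turn outside -1 to 1 is refused whole. A call with a gripper value outside its range is refused whole. The fingers move at their own pace and stop on an object; FORCE is the grip in N (left out, the last holds). Time passes only in rows, so rows that do not move let the fingers close. It gives the time, the measured TCP pose, the force, the opening and the grip force at its end, in the units of the state.
- observe(): the state, without advancing time (a new reading comes with each control period).
- get_image(name): name is "scene" or "top" or "wrist"; returns a dict with "color" (384x512x3 uint8, red, green, blue), "z_map" (384x512 float32, mm along the optical axis (not along the pixel's ray), 0 where there is no reading), "K" (3x3 intrinsics, pixels), "world_from_camera" (4x4, takes a point from camera to world coordinates); the wrist camera has in their place "tool_from_camera" (4x4, takes a point from camera to tool coordinates, whose origin is the TCP and whose axes are the flange's). Camera axes: x right, y down, z forward; pixel columns grow to the right and rows downward; lengths in mm; the calibration is good to about 2 mm. A picture is of the moment at which its call begins: read the wrist's pose just before it.
- finish_job(): hands the job in; it is judged then, once.
The state is a dict: "time_s": time; "q": joint angles; "joint_vel": joint speeds; "tau": joint torques, N m; "tcp_pos": TCP position; "orientation": TCP orientation; "wrist_force": force on the tool from outside, world axes, zero at the start; "ft_torque": the same for the moment, N m; "grip_width": finger opening in mm; "gripper_force": force on a finger pad.
Only numpy, scipy, OpenCV 4.12 (cv2) and the standard library are available. Lean on these libraries where they do the work, as an engineer would, in place of code of your own. Each camera call takes 0.05 s, during which the arm holds its last target. There are 200 camera calls.

## Task

Switch the lunch warmer off: pull its dial up to unlock it, turn it to OFF and push it fully back down. Then lift the hot lid by its loop with the lid lifter, keeping it level and never touching it with the gripper or arm, set it down gently in the middle of the cork trivet, and hang the lifter back in its stand. Leave everything else on the desk where it is.

Things in the scene. Friction and masses are not known exactly. Their poses are not given: they have to be found in the camera images.
- warmer: White electric lunch warmer, fixed. Origin on the desk; local -x is the side of its control nose. Round pot: axis at local x = +40 mm, y = 0, outer radius 65, inner 60, rim 70 mm high (with 4 tiny nubs); two lugs stick out 10 mm at its sides (local +-y), 52 mm high. Box-shaped nose: 62 mm wide, top 36 mm high, local x = -20 to -105 mm; it carries the dial, axis upright, at local x = -75 mm, y = 0.
- dial_grip (a point): On the dial's axis at grip height (66 mm above the desk with the dial down). Black disc, radius 18 mm, top 44 mm above the desk, with an upright grip bar 38 mm long, 14 thick, top 75 mm above the desk (dial down). The point turns with the dial: x along the bar; a white line marks the bar's -x end. At OFF the bar is parallel to the warmer's x axis, white line at the black dot at the nose's free end.
- dial (a joint): Dial angle, rad: 0 is OFF (a stop), 1.1 to 1.45 (far stop) is the heat range, where it starts. Grows anticlockwise from above, so turn clockwise to OFF. Friction 0.03 N m, stays where left. While down, a lock bars the way between heat range and OFF; it is free when pulled up over 8 mm, and goes down again only within about 0.1 rad of OFF or in the heat range.
- dial_pull (a joint): How far the dial is pulled up, m: 0 fully down, 0.010 fully up (a stop). Sliding friction about 3 N; it stays where it is left.
- lid: Loose round steel lid, 0.2 kg (varies), hot: only the lifter may touch it. Origin at the centre of its underside, z up. A plug (radius 57 mm, 8 deep) sits in the pot's mouth under a flange of radius 64 mm; the slightly domed top is 17 mm above the origin. Seated on the pot, the origin is 62 mm above the desk. Lying on the trivet it rests on the plug.
- lid_loop (a point): Middle of the lid's loop: centre of a round bar 8 mm thick along the lid's y axis, over the lid's centre, 50 mm above the lid's origin. It stands on two posts at y = +-34 mm; under the bar 60 mm clear width and 29 mm clear height. The lid tips if lifted more than about 12 mm off this middle.
- lifter: Lid lifter, 0.16 kg. Origin at the centre of its wooden cross handle (16 mm in x, 120 along y, 20 tall), z up. A flat steel shank (6 mm in x, 16 in y) goes straight down from it to a flat tongue that points to +x. At the start it hangs by the handle in the stand, axes parallel to the stand's.
- lifter_tongue (a point): Where the lid's bar should lie: on the tongue's top face, lifter x = +11 mm, y = 0, 98 mm below the lifter's origin. The tongue is 26 mm wide (y), 4 thick, from lifter x = -3 to +22 mm; a lip at its end (x = 19 to 22) rises 8 mm above the top face, so a bar lies between shank and lip (x = 3 to 19 mm).
- stand: Dark steel stand, fixed, origin on the desk under its middle. Base plate 90 x 130 mm, 8 thick; two posts (34 x 12 mm) at local y = +-50 mm whose tops, 125 mm high, carry the ends of the lifter's handle between ears 24 mm apart in x and 11 mm high. The space between the posts (88 mm) is open.
- stand_rest (a point): Where the lifter's origin lies when it hangs in the stand: 135 mm above the desk, over the stand's middle.
- trivet: Round cork trivet fixed to the desk, radius 85 mm, 10 mm thick. Origin at the centre of its underside.
- trivet_top (a point): Centre of the trivet's top face, 10 mm above the desk.
- shelf_edge (a point): Point on the lower front edge of the bookshelf that overhangs the whole back of the desk: edge along y at x = 0.69 m, underside 0.38 m above the desk, packed with files up to 0.74 m. Keep the wrist and gripper in front of it.
- card_reader: Bystander, loose: black card payment terminal with a paper slip, 157x68 mm, 137 tall. Origin at the centre of its underside. Leave it alone.
- pen_pot_1: Bystander, loose: dark pot full of pens, 86x82 mm, 147 tall. Origin at the centre of its underside. Leave it alone.
- glue_stick: Bystander, loose: upright glue stick with red cap, 26 mm thick, 97 tall. Origin at the centre of its underside. Leave it alone.
- rubber_stamp: Bystander, loose: wooden hand stamp, 27x62 mm, 77 tall. Origin at the centre of its underside. Leave it alone.
- calculator: Bystander, loose: pale desk calculator, 112x70 mm, 19 tall. Origin at the centre of its underside. Leave it alone.
- eraser: Bystander, loose: small block eraser in a sleeve, 23x46 mm, 13 tall. Origin at the centre of its underside. Leave it alone.

How it is judged:
By the outcome, as a careful person would: the job done as asked, in the order asked, and still so for the second after the job is handed in, with the robot touching nothing.
It also fails if it takes over 72 s, if anything falls off the work surface, if the arm or the gripper's body presses on something with over 40 N, if the wrist force passes 120 N, or if a joint passes its speed limit or range.

## Working session

There is one attempt and no reset: what is moved stays moved. The work goes in short steps, Python scripts to look and compute and a shell command to move; the robot and the scene stay as the last step left them, time stands still between calls to the robot, and variables do not carry over. Pictures are saved under pics/ and viewed, at most 12 in all, crops included, and the job is handed in when it is done.

```bash
mkdir -p pics; cat > h.py <<'E'
import numpy as np, cv2
from cell import *
from scipy.spatial.transform import Rotation as R
def grab(n):
    s=observe(); d=get_image(n)
    if n=="wrist":
        T=np.eye(4);T[:3,:3]=R.from_quat(s["orientation"]).as_matrix();T[:3,3]=s["tcp_pos"]
        d["T"]=T@d["tool_from_camera"]
    else: d["T"]=d["world_from_camera"]
    return d
def pts(d):
    h,w=d["z_map"].shape;u,v=np.meshgrid(np.arange(w),np.arange(h));z=d["z_map"];K=d["K"]
    P=np.stack([(u-K[0,2])/K[0,0]*z,(v-K[1,2])/K[1,1]*z,z],-1)
    P=P@d["T"][:3,:3].T+d["T"][:3,3]; P[z==0]=np.nan
    return P
def ray(d,u,v,h):
    K=d["K"];r=d["T"][:3,:3]@np.array([(u-K[0,2])/K[0,0],(v-K[1,2])/K[1,1],1]);o=d["T"][:3,3]
    return o+r*(h-o[2])/r[2]
def save(d,n): cv2.imwrite("pics/"+n,d["color"][:,:,::-1])
E
python3 - <<'E'
from h import *
s=observe();print(s)
for n in("top","scene"):
    d=grab(n);save(d,n+"1.png");print(n,d["K"].tolist(),np.round(d["T"],3).tolist())
    np.savez(n+".npz",**{k:d[k] for k in("color","z_map","K","T")})
E
```

```text
{'time_s': 0.0, 'q': array([ 1.05601438e+00,  3.42679253e-01,  1.52500755e+00, -1.92889015e-06,
        1.27542896e+00, -1.45994104e-01]), 'joint_vel': array([ 0.00127461,  0.00106675,  0.00221585,  0.00094686, -0.00148992,
        0.00095218]), 'tau': array([ 1.41588107e-04, -4.33678508e+01, -2.46015912e+01, -1.55969333e-04,
        7.84452452e-03,  1.25788335e-05]), 'tcp_pos': array([189.04821378, 489.38654628, 255.65180974]), 'orientation': array([ 1.83350433e-01,  9.83047323e-01, -7.20666652e-04, -2.46183527e-04]), 'wrist_force': array([ 0.53241581, -0.17173704, -0.15130596]), 'ft_torque': array([ 8.42182130e-05,  1.18250870e-04, -2.21104795e-02]), 'gripper_force': 0.0, 'grip_width': 85.32479324224579}
top [[472.1752231841689, 0.0, 247.3595211010213], [0.0, 472.1752231841689, 190.11290229107058], [0.0, 0.0, 1.0]] [[-0.016, -0.989, 0.15, 364.594], [-1.0, 0.014, -0.016, 11.435], [0.014, -0.15, -0.989, 1511.626], [0.0, 0.0, 0.0, 1.0]]
scene [[352.63721535172397, 0.0, 255.85549074244778], [0.0, 352.63721535172397, 195.05038453715974], [0.0, 0.0, 1.0]] [[0.434, -0.66, 0.614, -58.944], [-0.901, -0.302, 0.312, -317.974], [-0.02, -0.688, -0.726, 941.617], [0.0, 0.0, 0.0, 1.0]]
```

View pics/top1.png

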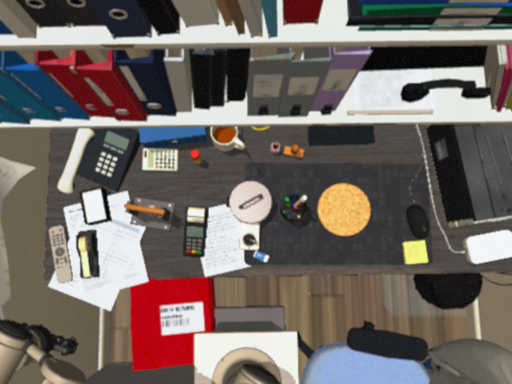

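View pics/scene1.png

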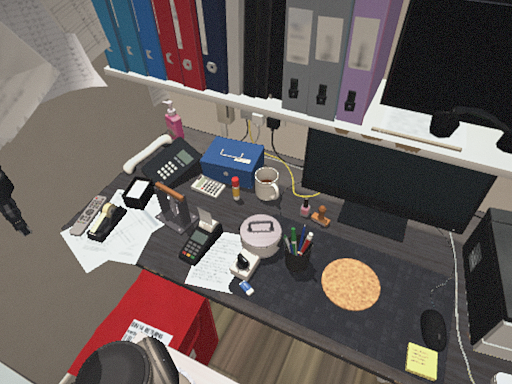

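The top view shows the stand at (150,212), the lid at (250,202) with the warmer's nose below it at (250,237), the pen pot at (295,208), the trivet at (344,209) and the card reader at (195,232). The scene view agrees with this. Next I measure them.

```bash
cat > m.py <<'E'
from h import *
for n in("top",):
    d=dict(np.load(n+".npz"));P=pts(d);c=d["color"].astype(int);Z=P[...,2]
    hsv=cv2.cvtColor(d["color"],cv2.COLOR_RGB2HSV)
    def box(m,u0,u1,v0,v1):
        k=np.zeros_like(m);k[v0:v1,u0:u1]=m[v0:v1,u0:u1];return k
    def rep(t,m,h):
        v,u=np.nonzero(m)
        if len(u)<3: print(t,len(u));return
        r=cv2.minAreaRect(np.float32([ray(d,a,b,h)[:2] for a,b in zip(u,v)]))
        print(t,len(u),"rect",np.round(r[0],1),np.round(r[1],1),round(r[2],1),"zmed",np.round(np.nanmedian(Z[m]),1),"mean xy",np.round(np.nanmean(P[m],0),1))
    rep("trivet",box((hsv[...,0]<25)&(hsv[...,1]>100)&(hsv[...,2]>120),310,380,175,245),10)
    rep("lid>70",box((Z>69),225,272,178,226),72)
    rep("loop",box((Z>95),225,280,178,226),116)
    rep("handle z>125",box((Z>120),110,190,185,230),145)
    rep("handle wood",box((hsv[...,0]<22)&(hsv[...,1]>110),110,190,185,230),145)
    rep("nose",box((Z>28)&(Z<40),225,275,218,260),36)
    rep("dialbar",box((Z>60),225,275,227,255),75)
    rep("penpot",box((Z>30),276,316,185,230),100)
    rep("reader",box((Z>20),180,212,200,262),60)
    rep("eraser",box((Z>6),253,275,248,266),13)
    rep("calc",box((Z>10),138,182,144,175),19)
    rep("mug",box((Z>30),208,245,125,155),80)
    rep("stamp",box((Z>30),282,306,143,160),60)
    im=cv2.resize(d["color"][180:270,120:320],None,fx=4,fy=4,interpolation=cv2.INTER_CUBIC)
    cv2.imwrite("pics/crop1.png",im[:,:,::-1])
E
python3 m.py
```

```text
trivet 2260 rect [ 527.2 -320.1] [171.  167.7] 89.1 zmed 9.5 mean xy [ 526.4 -320.4    9.5]
lid>70 1332 rect [546.  -20.8] [126.1 123.9] 89.2 zmed 77.0 mean xy [545.  -20.   78.8]
loop 68 rect [545.4 -19.5] [ 8.4 73.8] 28.1 zmed 113.6 mean xy [545.7 -19.7 114. ]
handle z>125 290 rect [519.8 289.3] [121.   34.3] 79.7 zmed 142.9 mean xy [520.4 289.8 141.2]
handle wood 243 rect [520.1 287.5] [118.7  20.2] 78.8 zmed 143.4 mean xy [521.4 289.2 137.3]
nose 377 rect [448.3 -15.1] [62.6 90.1] 89.1 zmed 35.4 mean xy [446.2 -14.9  35.1]
dialbar 60 rect [431.6 -14.5] [37.  13.9] 66.0 zmed 74.5 mean xy [431.6 -14.4  74.2]
penpot 444 rect [ 526.7 -152.5] [76.3 90.6] 43.7 zmed 88.6 mean xy [ 528.3 -154.7   88.9]
reader 1052 rect [458.9 151.1] [ 69.9 152.7] 84.3 zmed 45.4 mean xy [463.7 151.4  46.1]
eraser 167 rect [379.8 -60.1] [66.3 53. ] 89.1 zmed 14.2 mean xy [381.4 -54.3  14.9]
calc 691 rect [702.8 271.6] [135.6  85.7] 89.3 zmed 15.6 mean xy [703.5 278.2  18.1]
mug 547 rect [750.   52.4] [112.6  77. ] 89.3 zmed 49.9 mean xy [746.1  52.4  99.6]
stamp 59 rect [ 714.5 -162. ] [22.4 29.7] 44.4 zmed 71.3 mean xy [ 712.8 -163.3   67.7]
```

View pics/crop1.png

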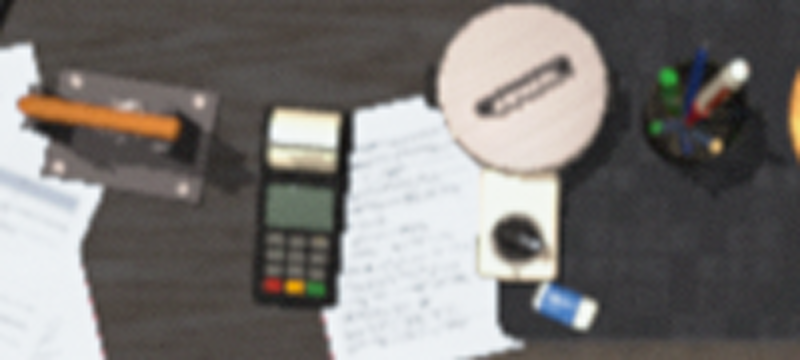

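The crop shows the dial at (517,237) with its white line to the right, the bar at about 66°, the loop running (485,110)-(570,65), and the lifter handle (20,103)-(180,128). All the sizes agree with the given ones. I move over the dial and look from near.

```bash
cat > go.py <<'E'
import sys
from h import *
# go.py x y z yaw_of_tool_y(deg, mod 180): remaining shift in tool units, turn in units and rows
s=observe();t=np.array(list(map(float,sys.argv[1:4])));M=R.from_quat(s["orientation"]).as_matrix()
d=M.T@(t-s["tcp_pos"]);yaw=np.degrees(np.arctan2(M[1,1],M[0,1]))
e=((float(sys.argv[4])-yaw+90)%180)-90
tilt=R.from_matrix(M).inv().apply([0,0,-1])
print("t",round(s["time_s"],2),"tcp",np.round(s["tcp_pos"],1),"yawY",round(yaw,2),"q6",round(s["q"][5],2),"w",round(s["grip_width"],1),"F",np.round(s["wrist_force"],1),"gf",round(s["gripper_force"],1))
print("shift units",np.round(d/40,3),"ccw turn deg",round(e,2),"-> rz units",round(-e/90,3),"tilt xy deg",np.round(np.degrees(tilt[:2]),2))
E
R='[0,-0.637,-0.598,0,0,0,0]'
python3 -m handwheel '[[0,-0.637,-0.598,0,0,0,0],[0,-0.637,-0.598,0,0,0,0],[0,-0.637,-0.598,0,0,0,0],[0,-0.637,-0.598,0,0,0,0],[0,-0.637,-0.598,0,0,0,0]]' 30 | tail -c 400
python3 go.py 432 -14.5 200 -24
```

```text
time_s: 0.52
tcp_pos: [265.0, 330.7, 256.0]
orientation: [0.183, 0.983, -0.0, -0.0]
wrist_force: [2.3, -0.3, 0.1]
grip_width: 43.0
gripper_force: 0.0
t 0.52 tcp [265.  330.7 256. ] yawY 68.91 q6 -0.49 w 43.0 F [ 2.3 -0.3  0.1] gf 0.0
shift units [-7.    -6.548  1.401] ccw turn deg 87.09 -> rz units -0.968 tilt xy deg [-0.01  0.03]
```

```bash
python3 -m handwheel '[[0,-0.637,-0.595,0,0,0,0],[0,-0.637,-0.595,0,0,0,0],[0,-0.637,-0.595,0,0,0,0],[0,-0.637,-0.595,0,0,0,0],[0,-0.637,-0.595,0,0,0,0]]' >/dev/null
python3 -m handwheel '[[0,-0.637,-0.595,0,0,0,0],[0,-0.637,-0.595,0,0,0,0],[0,-0.637,-0.595,0,0,0,0],[0,-0.637,-0.595,0,0,0,0],[0,-0.637,-0.595,0,0,0,0]]' >/dev/null
python3 -m handwheel '[[0,-0.6,-0.6,0.2,0,0,0.07],[0,0,0,0.2,0,0,0.075],[0,0,0,0.2,0,0,0.075],[0,0,0,0.2,0,0,0.075],[0,0,0,0.2,0,0,0.075]]' >/dev/null
python3 -m handwheel '[[0,0,0,0.2,0,0,0.075],[0,0,0,0,0,0,0.075],[0,0,0,0,0,0,0.075],[0,0,0,0,0,0,0.075],[0,0,0,0,0,0,0.075]]' >/dev/null
python3 -m handwheel '[[0,0,0,0,0,0,0.075],[0,0,0,0,0,0,0.075],[0,0,0,0,0,0,0.075],[0,0,0,0,0,0,0.06],[0,0,0,0,0,0,0]]' >/dev/null
python3 go.py 432 -14.5 200 -24
python3 - <<'E'
from h import *
d=grab("wrist");save(d,"w1.png");print(np.round(d["tool_from_camera"],2).tolist());P=pts(d)
np.savez("w1.npz",**{k:d[k] for k in("color","z_map","K","T")})
E
```

```text
t 2.6 tcp [430.4 -12.6 208. ] yawY -24.02 q6 0.21 w 42.4 F [1.4 0.9 0.1] gf 0.0
shift units [-0.026  0.057  0.201] ccw turn deg 0.02 -> rz units -0.0 tilt xy deg [0.   0.04]
[[0.0, -0.96, -0.28, 73.25], [1.0, 0.0, 0.0, 0.21], [0.0, -0.28, 0.96, -117.7], [0.0, 0.0, 0.0, 1.0]]
```

View pics/w1.png

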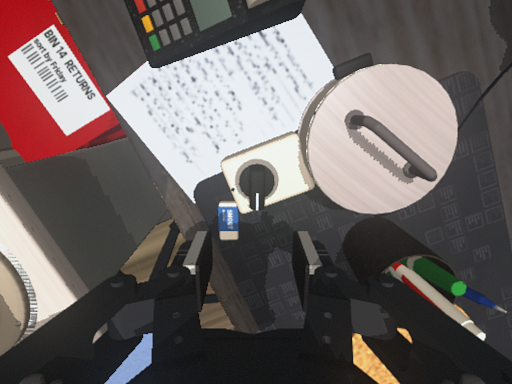

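The wrist view shows the dial at (257,182) with its white line at (257,200), the OFF dot at about (233,190), and the loop from (355,118) to (427,172). Now I measure from this view.

```bash
python3 - <<'E'
from h import *
d=dict(np.load("w1.npz"));P=pts(d);Z=P[...,2]
def rep(t,m,h):
    v,u=np.nonzero(m)
    r=cv2.minAreaRect(np.float32([ray(d,a,b,h)[:2] for a,b in zip(u,v)]))
    print(t,len(u),np.round(r[0],1),np.round(r[1],1),round(r[2],1),"z",np.round(np.nanmedian(Z[m]),1))
def box(m,u0,u1,v0,v1):
    k=np.zeros_like(m);k[v0:v1,u0:u1]=m[v0:v1,u0:u1];return k
rep("bar",box((Z>71)&(Z<80),225,290,150,225),75)
rep("disc",box((Z>40)&(Z<50),225,290,150,225),44)
rep("nose",box((Z>33)&(Z<39),200,318,120,222),36)
rep("loop",box((Z>105)&(Z<122),330,450,95,190),116)
rep("lid",box((Z>66)&(Z<84),295,470,55,220),72)
rep("line",box((Z>71)&(Z<80)&(d["color"].min(2)>170),225,290,150,225),75)
E
```

```text
bar 621 [435.1 -12.8] [37.2 13.5] 65.9 z 74.7
disc 444 [435.2 -12. ] [32.7 34. ] 67.2 z 43.9
nose 3442 [452.8  -9.6] [67.9 93.2] 87.2 z 35.9
loop 1114 [545.7 -15.5] [ 8.9 73.7] 28.5 z 114.8
lid 16457 [548.8 -19.4] [127.5 130.4] 66.0 z 77.2
line 46 [431. -23.] [15.2  1.8] 66.3 z 75.3
```

```bash
python3 go.py 433.5 -13.6 74 -24.1
python3 -m handwheel '[[0,-0.05,0.05,0.8,0,0,0],[0,-0.05,0.05,0.8,0,0,0],[0,0,0,0.5,0,0,0],[0,0,0,0,0,0,0]]' >/dev/null
python3 go.py 433.5 -13.6 74 -24.1
```

```text
t 2.65 tcp [430.4 -12.6 208.1] yawY -23.73 q6 0.21 w 42.8 F [-0.7 -0.4  0.4] gf 0.0
shift units [0.009 0.083 3.352] ccw turn deg -0.37 -> rz units 0.004 tilt xy deg [0.   0.04]
t 2.98 tcp [430.2 -17.5 121. ] yawY -23.67 q6 0.19 w 43.1 F [-1.4  0.4 -0.6] gf 0.0
shift units [0.125 0.046 1.174] ccw turn deg -0.43 -> rz units 0.005 tilt xy deg [0.08 0.43]
```

```bash
python3 -m handwheel '[[0,0.12,0.04,0,0,0,0],[0,0,0,0,0,0,0]]' >/dev/null
python3 go.py 433.5 -13.6 74 -24.1
python3 - <<'E'
from h import *
d=grab("wrist");P=pts(d);Z=P[...,2]
m=(Z>71)&(Z<80)&(np.hypot(P[...,0]-433,P[...,1]+14)<28);v,u=np.nonzero(m);print(u.min(),u.max(),v.min(),v.max())
r=cv2.minAreaRect(np.float32([ray(d,a,b,75)[:2] for a,b in zip(u,v)]));print(r,np.nanmedian(Z[m]))
E
```

```text
t 3.15 tcp [437.3 -13.9 125.4] yawY -23.75 q6 0.21 w 42.8 F [ 0.3 -0.7 -0.3] gf 0.0
shift units [-0.032 -0.094  1.285] ccw turn deg -0.35 -> rz units 0.004 tilt xy deg [-0.04 -0.12]
237 259 199 255
((435.53424072265625, -12.655420303344727), (37.812469482421875, 13.424126625061035), 65.49288177490234) 74.7314293000498
```

```bash
python3 -m handwheel '[[0,0,0,0,0,0,0],[0,0,0,0,0,0,0]]' >/dev/null
python3 go.py 434.5 -13.2 74 -24.3
python3 -m handwheel '[[0,-0.05,-0.05,0.4,0,0,0.005],[0,0,0,0.4,0,0,0],[0,0,0,0.4,0,0,0],[0,0,0,0,0,0,0],[0,0,0,0,0,0,0]]' >/dev/null
python3 go.py 434.5 -13.2 74 -24.3
```

```text
t 3.37 tcp [436.7 -14.2 125.4] yawY -23.79 q6 0.21 w 42.6 F [ 0.3  0.2 -0. ] gf 0.0
shift units [ 0.    -0.062  1.284] ccw turn deg -0.51 -> rz units 0.006 tilt xy deg [-0.03 -0.13]
t 3.78 tcp [433.2 -15.2  76.5] yawY -24.27 q6 0.21 w 42.5 F [-0.1 -0.3 -0. ] gf 0.0
shift units [0.058 0.008 0.062] ccw turn deg -0.03 -> rz units 0.0 tilt xy deg [0.01 0.05]
```

```bash
python3 -m handwheel '[[0,0.058,0.008,0.06,0,0,0],[0,0,0,0,0,0,0]]' >/dev/null
python3 go.py 434.5 -13.2 74 -24.3
python3 -m handwheel '[[-1,0,0,0,0,0,0],[-1,0,0,0,0,0,0],[-1,0,0,0,0,0,0],[-1,0,0,0,0,0,0],[-1,0,0,0,0,0,0]]' 40 >/dev/null
python3 go.py 434.5 -13.2 74 -24.3
```

```text
t 3.95 tcp [435.4 -13.1  74.7] yawY -24.27 q6 0.22 w 42.5 F [0.1 0.1 0.4] gf 0.0
shift units [-0.012 -0.02   0.017] ccw turn deg -0.03 -> rz units 0.0 tilt xy deg [-0.03 -0.11]
t 4.37 tcp [435.  -13.2  74.4] yawY -24.28 q6 0.22 w 13.1 F [-0.9  0.5  6.5] gf 41.0
shift units [-0.004 -0.011  0.011] ccw turn deg -0.02 -> rz units 0.0 tilt xy deg [-0.02 -0.06]
```

```bash
python3 -m handwheel '[[-1,0,0,-0.1,0,0,0],[-1,0,0,-0.1,0,0,0],[-1,0,0,-0.06,0,0,0],[-1,0,0,0,0,0,0],[-1,0,0,0,0,0,0]]' >/dev/null
python3 go.py 434.5 -13.2 84 -24.3
```

```text
t 4.78 tcp [435.  -13.2  84.6] yawY -24.28 q6 0.22 w 12.9 F [ 1.6  0.6 -0.9] gf 42.8
shift units [-0.004 -0.011  0.014] ccw turn deg -0.02 -> rz units 0.0 tilt xy deg [-0.02 -0.05]
```

```bash
python3 -m handwheel '[[-1,0,0,0,0,0,0.07],[-1,0,0,0,0,0,0.07],[-1,0,0,0,0,0,0.07],[-1,0,0,0,0,0,0]]' >/dev/null
python3 go.py 434.5 -13.2 84 -93
python3 -m handwheel '[[-1,0,0,0,0,0,0.07],[-1,0,0,0,0,0,0.07],[-1,0,0,0,0,0,0.07],[-1,0,0,0,0,0,0.07],[-1,0,0,0,0,0,0]]' >/dev/null
python3 go.py 434.5 -13.2 84 -93
python3 -m handwheel '[[-1,0,0,0,0,0,0.07],[-1,0,0,0,0,0,0.07],[-1,0,0,0,0,0,0.06],[-1,0,0,0,0,0,0],[-1,0,0,0,0,0,0]]' >/dev/null
python3 go.py 434.5 -13.2 84 -93;python3 -c "from cell import *;print(observe()['ft_torque'])"
```

```text
t 5.12 tcp [435.5 -13.6  84.6] yawY -43.4 q6 0.55 w 13.2 F [ 3.5 -1.3 -1.6] gf 42.5
shift units [-0.01  -0.024  0.014] ccw turn deg -49.6 -> rz units 0.551 tilt xy deg [-0.05 -0.11]
t 5.53 tcp [436.  -14.3  84.6] yawY -68.48 q6 0.99 w 12.8 F [ 4.7 -6.7 -4.6] gf 42.2
shift units [-0.025 -0.038  0.014] ccw turn deg -24.52 -> rz units 0.272 tilt xy deg [-0.12 -0.16]
t 5.95 tcp [436.1 -14.8  84.6] yawY -86.15 q6 1.3 w 12.9 F [  4.6 -10.2  -4.9] gf 42.1
shift units [-0.037 -0.043  0.014] ccw turn deg -6.85 -> rz units 0.076 tilt xy deg [-0.18 -0.16]
[-1.65740293 -0.8598915  -0.01308874]
```

```bash
python3 -m handwheel '[[-1,0.015,0.04,0,0,0,0.04],[-1,0,0,0,0,0,0.05],[-1,0,0,0,0,0,0],[-1,0,0,0,0,0,0]]' >/dev/null
python3 go.py 434.5 -13.2 84 -93;python3 -c "from cell import *;print(observe()['ft_torque'])"
```

```text
t 6.28 tcp [436.1 -15.3  84.6] yawY -94.14 q6 1.43 w 13.3 F [ 5.1 -3.4 -2.4] gf 42.5
shift units [-0.044 -0.049  0.014] ccw turn deg 1.14 -> rz units -0.013 tilt xy deg [-0.11 -0.06]
[-0.68154966 -0.76848625  0.43357306]
```

```bash
python3 -m handwheel '[[-1,0.02,0,0.1,0,0,0],[-1,0,0,0.1,0,0,0],[-1,0,0,0.09,0,0,0],[-1,0,0,0,0,0,0],[-1,0,0,0,0,0,0]]' >/dev/null
python3 go.py 434.5 -13.2 74 -93;python3 -c "from cell import *;print(observe()['ft_torque'])"
```

```text
t 6.7 tcp [436.6 -15.3  74. ] yawY -94.28 q6 1.44 w 13.3 F [-3.3 -4.6 20. ] gf 46.3
shift units [-0.056 -0.049  0.   ] ccw turn deg 1.28 -> rz units -0.014 tilt xy deg [-0.11 -0.06]
[-0.91286199  0.4772823   0.3925573 ]
```

```bash
python3 -m handwheel '[[0,0,0,0,0,0,0],[0,0,0,0,0,0,0],[0,0,0,0,0,0,0],[0,0,0,0,0,0,0]]' >/dev/null
python3 go.py 434.5 -13.2 74 -93
python3 -m handwheel '[[0,0,0,-0.4,0,0,0],[0,0,0,-0.8,0,0,0],[0,0,0,-0.9,0,0,0],[0,0,0,-0.9,0,0,0],[0,0,0,0,0,0,0]]' >/dev/null
python3 go.py 434.5 -13.2 74 -93
python3 - <<'E'
from h import *
d=grab("wrist");P=pts(d);Z=P[...,2]
def rep(t,m,h):
    v,u=np.nonzero(m);r=cv2.minAreaRect(np.float32([ray(d,a,b,h)[:2] for a,b in zip(u,v)]));print(t,r,np.nanmedian(Z[m]))
N=np.hypot(P[...,0]-434,P[...,1]+14)
rep("bar",(Z>71)&(Z<88)&(N<28),75)
rep("disc",(Z>40)&(Z<58)&(N<28),44)
rep("nose",(Z>33)&(Z<39)&(N<75),36)
rep("line",(Z>71)&(Z<88)&(N<28)&(d["color"].min(2)>170),75)
L=np.hypot(P[...,0]-547,P[...,1]+18)
rep("loop",(Z>105)&(Z<122)&(L<45),116); rep("lid",(Z>66)&(Z<85)&(L<70),72)
E
```

```text
t 7.03 tcp [435.4 -14.5  72.2] yawY -94.44 q6 1.44 w 42.6 F [ 0.9 -0.5  0.8] gf 0.0
shift units [-0.026 -0.031 -0.045] ccw turn deg 1.44 -> rz units -0.016 tilt xy deg [0.1  0.03]
t 7.45 tcp [439.  -15.2 198.2] yawY -94.43 q6 1.44 w 42.6 F [ 1.9  0.2 -0.1] gf 0.0
shift units [-0.147 -0.044  3.104] ccw turn deg 1.43 -> rz units -0.016 tilt xy deg [-0.58 -0.06]
bar ((436.3708801269531, -13.698127746582031), (13.698610305786133, 37.50181198120117), 88.0772933959961) 74.70496540242334
disc ((437.1611022949219, -13.99354362487793), (34.97221374511719, 33.061912536621094), 85.62335205078125) 43.96594667480997
nose ((447.6924743652344, -14.185417175292969), (60.2960090637207, 80.40499877929688), 87.24559783935547) 35.95993498443198
line ((424.8302307128906, -13.55683708190918), (14.033561706542969, 1.6503009796142578), 1.0162073373794556) 75.25970973203279
loop ((548.1287841796875, -19.105117797851562), (8.620131492614746, 72.23973083496094), 28.4887638092041) 114.90399901248378
lid ((536.605224609375, -18.22320556640625), (127.8543472290039, 101.81719207763672), 85.64091491699219) 77.4781772665576
```

```bash
python3 -m handwheel '[[0,0.16,-0.859,-0.16,0,0,0],[0,0.16,-0.859,-0.16,0,0,0],[0,0.16,-0.859,-0.16,0,0,0],[0,0.16,-0.859,-0.16,0,0,0],[0,0.16,-0.859,-0.16,0,0,0]]' >/dev/null
python3 -m handwheel '[[0,0.16,-0.859,-0.16,0,0,0],[0,0.16,-0.859,-0.16,0,0,0],[0,0.16,-0.859,-0.16,0,0,0],[0,0.16,-0.859,-0.16,0,0,-0.07],[0,0,0,0,0,0,-0.077]]' >/dev/null
python3 -m handwheel '[[0,0,0,0,0,0,-0.077],[0,0,0,0,0,0,-0.077],[0,0,0,0,0,0,-0.077],[0,0,0,0,0,0,-0.077],[0,0,0,0,0,0,-0.077]]' >/dev/null
python3 -m handwheel '[[0,0,0,0,0,0,-0.077],[0,0,0,0,0,0,-0.077],[0,0,0,0,0,0,-0.077],[0,0,0,0,0,0,-0.077],[0,0,0,0,0,0,-0.077]]' >/dev/null
python3 -m handwheel '[[0,0,0,0,0,0,-0.015],[0,0,0,0,0,0,0],[0,0,0,0,0,0,0]]' >/dev/null
python3 go.py 520 289 200 -10.5
python3 - <<'E'
from h import *
d=grab("wrist");save(d,"w2.png");P=pts(d);Z=P[...,2]
np.savez("w2.npz",**{k:d[k] for k in("color","z_map","K","T")})
hsv=cv2.cvtColor(d["color"],cv2.COLOR_RGB2HSV)
def rep(t,m,h):
    v,u=np.nonzero(m);r=cv2.minAreaRect(np.float32([ray(d,a,b,h)[:2] for a,b in zip(u,v)]));print(t,r,np.nanmedian(Z[m]))
N=np.hypot(P[...,0]-520,P[...,1]-289)
rep("handle",(Z>141)&(Z<150)&(N<75),145)
rep("wood",(Z>141)&(Z<150)&(N<75)&(hsv[...,1]>110),145)
m=(Z>28)&(Z<48)&(N<40);print(m.sum(),np.nanmean(P[m],0))
rep("tongue",m,37); rep("base",(Z>5)&(Z<11)&(N<90),8)
E
```

```text
t 9.42 tcp [517.4 288.9 249.2] yawY -10.77 q6 0.57 w 42.8 F [-0.1 -0.2 -0.4] gf 0.0
shift units [0.016 0.066 1.229] ccw turn deg 0.27 -> rz units -0.003 tilt xy deg [0.05 0.1 ]
handle ((524.33642578125, 293.2569885253906), (116.65282440185547, 15.441869735717773), 79.52992248535156) 144.43258847857913
wood ((524.775146484375, 293.1729431152344), (116.64346313476562, 15.052993774414062), 79.18899536132812) 144.44889175882923
190 [538.66531578 285.83621545  39.97459218]
tongue ((529.7925415039062, 271.35504150390625), (67.7072982788086, 18.565685272216797), 53.22003173828125) 37.73666399306384
base ((524.38037109375, 294.24749755859375), (128.43341064453125, 89.1841812133789), 79.71176147460938) 7.893610593409051
```

View pics/w2.png

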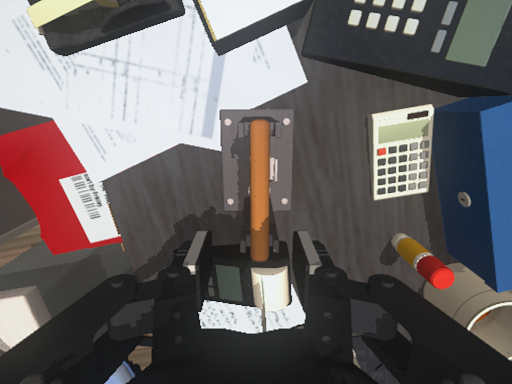

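The wrist view shows the handle from (260,120) to (260,260), and the tongue at about (272,170) on the +x side. I go lower and remeasure.

```bash
python3 go.py 524 292 190 -10.5
python3 -m handwheel '[[0.2,0.05,0.145,0.5,0,0,-0.003],[0.2,0.05,0,0.5,0,0,0],[0.2,0,0,0.45,0,0,0],[0.2,0,0,0,0,0,0],[0.2,0,0,0,0,0,0]]' >/dev/null
python3 go.py 524 292 190 -10.5
cat > lh.py <<'E'
from h import *
d=grab("wrist");P=pts(d);Z=P[...,2]
hsv=cv2.cvtColor(d["color"],cv2.COLOR_RGB2HSV)
N=np.hypot(P[...,0]-522,P[...,1]-290)
m=(Z>140)&(Z<150)&(N<80)&(hsv[...,1]>110);v,u=np.nonzero(m)
print(u.min(),u.max(),v.min(),v.max(),cv2.minAreaRect(np.float32([ray(d,a,b,145)[:2] for a,b in zip(u,v)])),np.nanmedian(Z[m]))
E
python3 lh.py
```

```text
t 9.47 tcp [517.5 288.9 249.5] yawY -10.75 q6 0.57 w 42.9 F [ 0.2 -0.8  0. ] gf 0.0
shift units [0.107 0.147 1.487] ccw turn deg 0.25 -> rz units -0.003 tilt xy deg [0.03 0.07]
t 9.88 tcp [523.7 291.7 191.6] yawY -10.4 q6 0.56 w 51.3 F [0.7 0.2 0.8] gf 0.0
shift units [0.009 0.005 0.041] ccw turn deg -0.1 -> rz units 0.001 tilt xy deg [0.06 0.11]
239 265 130 309 ((524.626953125, 293.4449157714844), (117.04642486572266, 15.341113090515137), 79.75154113769531) 144.49059159310363
```

```bash
python3 go.py 524.3 292.8 141 -10.3
python3 -m handwheel '[[0.2,0.035,0.01,0.42,0,0,0],[0.2,0,0,0.42,0,0,0],[0.2,0,0,0.42,0,0,0],[0.2,0,0,0,0,0,0],[0.2,0,0,0,0,0,0]]' >/dev/null
python3 go.py 524.3 292.8 141 -10.3
python3 -m handwheel '[[-1,0,0,0,0,0,0],[-1,0,0,0,0,0,0],[-1,0,0,0,0,0,0],[-1,0,0,0,0,0,0],[-1,0,0,0,0,0,0]]' 80 >/dev/null
python3 go.py 524.3 292.8 141 -10.3
```

```text
t 9.93 tcp [524.4 291.9 192.9] yawY -10.38 q6 0.56 w 51.4 F [-0.3 -0.1  0.1] gf 0.0
shift units [ 0.021 -0.006  1.297] ccw turn deg 0.08 -> rz units -0.001 tilt xy deg [-0.02 -0.02]
t 10.35 tcp [525.1 293.2 142.8] yawY -10.35 q6 0.56 w 51.3 F [ 0.1 -0.4  0.8] gf 0.0
shift units [-0.014 -0.017  0.045] ccw turn deg 0.05 -> rz units -0.001 tilt xy deg [-0.02 -0.03]
t 10.77 tcp [525.4 293.5 143.6] yawY -10.33 q6 0.56 w 15.1 F [-1.3 -0.4  6.2] gf 79.0
shift units [-0.022 -0.024  0.066] ccw turn deg 0.03 -> rz units -0.0 tilt xy deg [-0.09 -0.13]
```

```bash
python3 -m handwheel '[[-1,0,0,-0.2,0,0,0],[-1,0,0,-0.4,0,0,0],[-1,0,0,-0.8,0,0,0],[-1,0,0,-0.8,0,0,0],[-1,0,0,-0.8,0,0,0]]' >/dev/null
python3 -m handwheel '[[-1,0,0,-0.6,0,0,0],[-1,0,0,0,0,0,0],[-1,0,0,0,0,0,0],[-1,0,0,0,0,0,0]]' >/dev/null
python3 go.py 547 -18 290 28.4
python3 - <<'E'
from h import *
d=grab("wrist");save(d,"w3.png");P=pts(d)
np.savez("w3.npz",**{k:d[k] for k in("color","z_map","K","T")})
E
```

```text
t 11.52 tcp [524.2 292.9 285. ] yawY -10.33 q6 0.56 w 14.8 F [-0.3 -0.5 -3.1] gf 78.3
shift units [-7.544  1.954 -0.122] ccw turn deg 38.73 -> rz units -0.43 tilt xy deg [0.05 0.09]
```

View pics/w3.png

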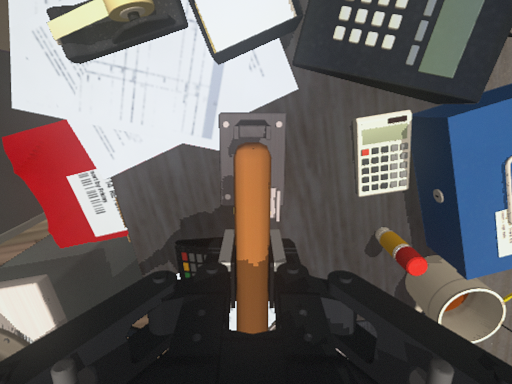

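The lifter is held level by the middle of the handle, with the tongue visible at (276,203) toward tool +y. I measure the tongue and handle end in the tool frame.

```bash
python3 - <<'E'
from h import *
d=dict(np.load("w3.npz"));P=pts(d)
s=observe();M=R.from_quat(s["orientation"]).as_matrix();Q=(P-s["tcp_pos"])@M
m=(abs(Q[...,0])<30)&(abs(Q[...,1])<35)&(Q[...,2]>80)&(Q[...,2]<125)
v,u=np.nonzero(m);q=Q[m];print(len(q),u.min(),u.max(),v.min(),v.max(),"med",np.median(q,0),"lo",np.percentile(q,3,axis=0),"hi",np.percentile(q,97,axis=0))
m=(abs(Q[...,1])<12)&(Q[...,2]>-6)&(Q[...,2]<20)&(Q[...,0]>20)&(Q[...,0]<80);q=Q[m]
print("handle",len(q),np.percentile(q,[2,50,98],axis=0))
E
```

```text
306 270 279 187 220 med [ -0.46492021  19.32044326 105.03796366] lo [-13.40118     15.55868909  97.35151409] hi [ 11.01255748  22.1302586  107.22687762]
handle 3275 [[20.93423776 -6.98492157 -2.96918811]
 [40.69684291  0.74192179 -1.25283577]
 [57.7704107   8.17804234  4.89744851]]
```

```bash
python3 -m handwheel '[[-1,-0.4,0.05,0,0,0,0],[-1,-0.745,0.1,0,0,0,0],[-1,-0.745,0.1,0,0,0,0],[-1,-0.745,0.1,0,0,0,0],[-1,-0.745,0.1,0,0,0,0]]' >/dev/null
python3 -m handwheel '[[-1,-0.745,0.1,0,0,0,0],[-1,-0.745,0.1,0,0,0,0],[-1,-0.745,0.1,0,0,0,0],[-1,-0.745,0.1,0,0,0,0],[-1,-0.745,0.1,0,0,0,0]]' >/dev/null
python3 -m handwheel '[[-1,-0.745,0.1,0,0,0,0],[-1,-0.345,0.05,0,0,0,0],[-1,0,0,0,0,0,-0.06],[-1,0,0,0,0,0,-0.06],[-1,0,0,0,0,0,-0.06]]' >/dev/null
python3 -m handwheel '[[-1,0,0,0,0,0,-0.06],[-1,0,0,0,0,0,-0.06],[-1,0,0,0,0,0,-0.06],[-1,0,0,0,0,0,-0.06],[-1,0,0,0,0,0,-0.01]]' >/dev/null
python3 -m handwheel '[[-1,0,0,0,0,0,0],[-1,0,0,0,0,0,0]]' >/dev/null
python3 go.py 508.8 -37.3 285 28.4
cat > lp.py <<'E'
from h import *
import sys
d=grab("wrist");save(d,sys.argv[1]);P=pts(d);Z=P[...,2]
s=observe();M=R.from_quat(s["orientation"]).as_matrix();Q=(P-s["tcp_pos"])@M
N=np.hypot(P[...,0]-547,P[...,1]+18);k=float(sys.argv[2]) if len(sys.argv)>2 else 116
m=(Z>k-10)&(Z<k+5)&(N<45)&(Q[...,2]>60)
v,u=np.nonzero(m);r=cv2.minAreaRect(np.float32([ray(d,a,b,k-1)[:2] for a,b in zip(u,v)]))
print("loop px",u.min(),u.max(),v.min(),v.max(),r,np.nanmedian(Z[m]),"tool",M.T@(np.r_[r[0],k-4]-s["tcp_pos"]))
m=(abs(Q[...,0])<30)&(abs(Q[...,1])<30)&(Q[...,2]>92)&(Q[...,2]<112);q=Q[m];print("tongue",len(q),np.percentile(q,[3,50,97],axis=0).round(1).tolist())
E
python3 lp.py w4.png
```

```text
t 13.4 tcp [509.  -37.2 285.1] yawY 28.22 q6 -0.72 w 14.7 F [-0.1 -0.7 -1.7] gf 78.2
shift units [-0.    -0.005  0.003] ccw turn deg 0.18 -> rz units -0.002 tilt xy deg [-0.07  0.07]
loop px 288 297 146 215 ((547.3587036132812, -17.86397933959961), (8.098791122436523, 72.40428924560547), 28.51323890686035) 114.85453394708742 tool [ -1.21480295  43.03523524 173.29369672]
tongue 311 [[-14.2, 15.9, 98.2], [-1.2, 19.7, 105.8], [10.3, 22.5, 107.9]]
```

View pics/w4.png

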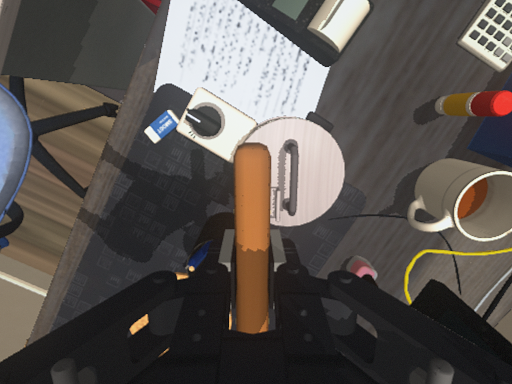

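The lifter sits right beside the loop, loop at (292,180) and tongue at (276,203), parallel to it and centred along the bar. I lower it to insertion height.

```bash
python3 -m handwheel '[[-1,0.01,0,0.4,0,0,0],[-1,0,0,0.5,0,0,0],[-1,0,0,0.5,0,0,0],[-1,0,0,0.4,0,0,0],[-1,0,0,0.27,0,0,0]]' >/dev/null
python3 -m handwheel '[[-1,0,0,0,0,0,0],[-1,0,0,0,0,0,0],[-1,0,0,0,0,0,0]]' >/dev/null
python3 go.py 537 -22.1 202 28.4
python3 lp.py w5.png
```

```text
t 14.12 tcp [509.6 -37.  203.9] yawY 28.34 q6 -0.72 w 14.5 F [0.  0.1 0.1] gf 78.1
shift units [0.002 0.78  0.048] ccw turn deg 0.06 -> rz units -0.001 tilt xy deg [ 0.05 -0.06]
loop px 276 313 159 251 ((538.64697265625, -21.653026580810547), (26.941469192504883, 72.94131469726562), 28.482513427734375) 114.79724030432362 tool [-0.15036932 32.69149855 92.10837861]
tongue 311 [[-14.1, 15.9, 98.0], [-1.3, 19.8, 106.0], [10.4, 22.6, 107.8]]
```

View pics/w5.png

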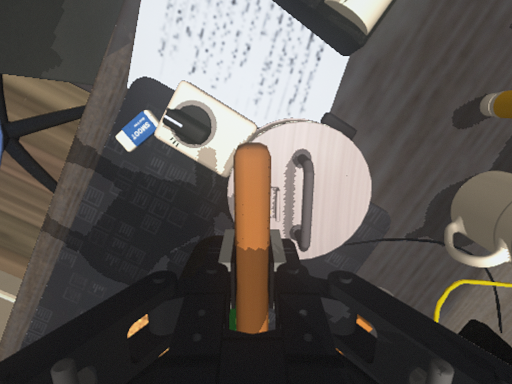

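The loop at (305,200) is still parallel and clear of the tongue at (274,205). I lower 3 mm more, then slide under the bar.

```bash
python3 -m handwheel '[[-1,0,0,0.085,0,0,0],[-1,0,0.1,0,0,0,0],[-1,0,0.12,0,0,0,0],[-1,0,0.12,0,0,0,0],[-1,0,0,0,0,0,0]]' >/dev/null
python3 go.py 537 -22.1 201 28.4
python3 -m handwheel '[[-1,0,0.12,0,0,0,0],[-1,0,0.12,0,0,0,0],[-1,0,0.12,0,0,0,0],[-1,0,0.08,0,0,0,0],[-1,0,0,0,0,0,0]]' >/dev/null
python3 -m handwheel '[[-1,0,0,0,0,0,0]]' >/dev/null
python3 go.py 537 -22.1 201 28.4
python3 lp.py w6.png
```

```text
t 14.58 tcp [522.1 -30.  199.9] yawY 28.39 q6 -0.7 w 14.5 F [ 0.1 -0.4 -1.6] gf 78.2
shift units [-0.003  0.422 -0.028] ccw turn deg 0.01 -> rz units -0.0 tilt xy deg [ 0.02 -0.06]
t 15.08 tcp [536.6 -21.9 199.5] yawY 28.39 q6 -0.68 w 14.5 F [ 0.2  0.4 -1.7] gf 78.2
shift units [-0.008  0.007 -0.037] ccw turn deg 0.01 -> rz units -0.0 tilt xy deg [-0.01  0.01]
loop px 270 272 164 228 ((545.514892578125, -6.744871139526367), (1.3190371990203857, 48.68218231201172), 28.38937759399414) 113.97626519185627 tool [ 9.11708651 15.26386718 87.60771644]
tongue 250 [[-14.2, 17.7, 98.0], [-1.1, 20.2, 102.0], [10.2, 22.8, 107.8]]
```

View pics/w6.png

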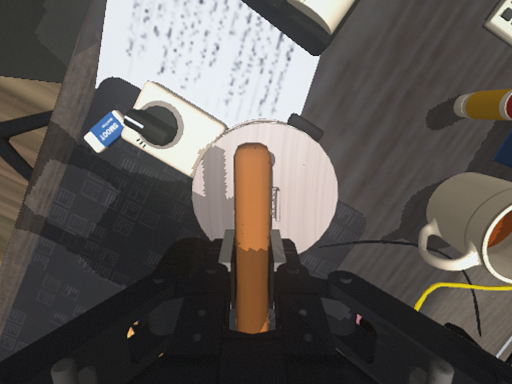

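The bar has gone under the handle edge and the lip at (276,203) is beyond it, so the tongue is under the bar. I raise it slowly.

```bash
python3 -m handwheel '[[-1,0,0,-0.1,0,0,0],[-1,0,0,-0.1,0,0,0],[-1,0,0,-0.08,0,0,0],[-1,0,0,-0.05,0,0,0],[-1,0,0,0,0,0,0]]' >/dev/null
python3 go.py 537 -22.1 214 28.4
python3 -m handwheel '[[-1,0,0,-0.05,0,0,0],[-1,0,0,-0.05,0,0,0],[-1,0,0,-0.05,0,0,0],[-1,0,0,0,0,0,0],[-1,0,0,0,0,0,0]]' >/dev/null
python3 go.py 537 -22.1 214 28.4
python3 -m handwheel '[[-1,0,0,-0.1,0,0,0],[-1,0,0,-0.1,0,0,0],[-1,0,0,-0.1,0,0,0],[-1,0,0,-0.1,0,0,0],[-1,0,0,0,0,0,0]]' >/dev/null
python3 -m handwheel '[[-1,0,0,0,0,0,0],[-1,0,0,0,0,0,0]]' >/dev/null
python3 go.py 537 -22.1 214 28.4
cat > sc.py <<'E'
from h import *
import sys
d=grab("wrist");P=pts(d)
s=observe();M=R.from_quat(s["orientation"]).as_matrix();Q=(P-s["tcp_pos"])@M
Z=P[...,2]; c=d["color"].astype(int)
m=(Q[...,2]>112)&(Q[...,2]<152)&(np.hypot(Q[...,0],Q[...,1]-11)<68)&(c.min(2)>100)
q=Q[m];A=np.c_[q[:,:2]-[0,11],np.ones(len(q))];
r2=(A[:,0]**2+A[:,1]**2)
x=np.linalg.lstsq(np.c_[A,r2],q[:,2],rcond=None)[0];print("lid plane tilt deg",np.degrees(x[:2]).round(2),"z at centre tool",x[2].round(1),len(q))
ok=m.astype(np.uint8);v,u=np.nonzero(m)
(cx,cy),rr=cv2.minEnclosingCircle(np.float32(q[:,:2]));print("lid circle tool",cx,cy,rr)
E
python3 sc.py
```

```text
t 15.55 tcp [536.8 -22.2 213.7] yawY 28.36 q6 -0.68 w 14.8 F [-0.8 -0.  -1.7] gf 78.2
shift units [ 0.     0.005 -0.007] ccw turn deg 0.04 -> rz units -0.0 tilt xy deg [ 0.05 -0.07]
t 15.97 tcp [536.5 -22.  218.8] yawY 28.37 q6 -0.68 w 14.5 F [-0.3 -0.  -4.5] gf 78.0
shift units [-0.008  0.011  0.119] ccw turn deg 0.03 -> rz units -0.0 tilt xy deg [-0.01  0.01]
t 16.55 tcp [536.5 -22.1 234.9] yawY 28.37 q6 -0.68 w 14.4 F [-0.9 -0.5 -4. ] gf 78.2
shift units [-0.008  0.012  0.521] ccw turn deg 0.03 -> rz units -0.0 tilt xy deg [-0.01 -0.  ]
lid plane tilt deg [ 0.53 -0.4 ] z at centre tool 134.9 9468
lid circle tool -3.520033359527588 12.33786392211914 63.9077262878418
```

The lid is up and level: tilt under 1°, circle radius 63.9 mm centred on the tongue. I raise it over the pen pot and carry it to the trivet.

```bash
python3 -m handwheel '[[-1,0,0,-0.1,0,0,0],[-1,0,0,-0.2,0,0,0],[-1,0,0,-0.3,0,0,0],[-1,0,0,-0.3,0,0,0],[-1,0,0,-0.3,0,0,0]]' >/dev/null
python3 -m handwheel '[[-1,0,0,-0.3,0,0,0],[-1,0,0,-0.3,0,0,0],[-1,0,0,-0.25,0,0,0],[-1,0,0,-0.15,0,0,0],[-1,0,0,-0.05,0,0,0]]' >/dev/null
python3 go.py 518 -322 325 28.4; python3 sc.py
python3 -m handwheel '[[-1,-0.043,-0.026,0,0,0,0],[-1,-0.085,-0.053,0,0,0,0],[-1,-0.128,-0.079,0,0,0,0],[-1,-0.17,-0.105,0,0,0,0],[-1,-0.213,-0.132,0,0,0,0]]' >/dev/null
python3 -m handwheel '[[-1,-0.255,-0.158,0,0,0,0],[-1,-0.27,-0.167,0,0,0,0],[-1,-0.27,-0.167,0,0,0,0],[-1,-0.27,-0.167,0,0,0,0],[-1,-0.27,-0.167,0,0,0,0]]' >/dev/null
python3 -m handwheel '[[-1,-0.27,-0.167,0,0,0,0],[-1,-0.27,-0.167,0,0,0,0],[-1,-0.27,-0.167,0,0,0,0],[-1,-0.27,-0.167,0,0,0,0],[-1,-0.27,-0.167,0,0,0,0]]' >/dev/null
python3 go.py 518 -322 325 28.4; python3 sc.py
```

```text
t 17.43 tcp [536.9 -22.1 326.3] yawY 28.37 q6 -0.68 w 14.8 F [ 0.4 -0.2 -5.2] gf 78.2
shift units [-6.372 -3.978  0.033] ccw turn deg 0.03 -> rz units -0.0 tilt xy deg [ 0.07 -0.1 ]
lid plane tilt deg [ 0.65 -0.21] z at centre tool 134.6 9434
lid circle tool -3.616842031478882 12.468862533569336 63.82868957519531
t 18.73 tcp [ 527.2 -179.4  324.9] yawY 28.37 q6 -0.96 w 14.9 F [-0.2 -0.6 -4.7] gf 78.2
shift units [-3.026 -1.897 -0.004] ccw turn deg 0.03 -> rz units -0.0 tilt xy deg [-0. -0.]
lid plane tilt deg [ 0.11 -0.31] z at centre tool 134.8 9464
lid circle tool -1.6879974603652954 13.592849731445312 64.08000183105469
```

```bash
python3 -m handwheel '[[-1,-0.27,-0.167,0,0,0,0],[-1,-0.27,-0.167,0,0,0,0],[-1,-0.27,-0.167,0,0,0,0],[-1,-0.27,-0.167,0,0,0,0],[-1,-0.27,-0.167,0,0,0,0]]' >/dev/null
python3 -m handwheel '[[-1,-0.27,-0.167,0,0,0,0],[-1,-0.27,-0.167,0,0,0,0],[-1,-0.27,-0.167,0,0,0,0],[-1,-0.255,-0.158,0,0,0,0],[-1,-0.213,-0.132,0,0,0,0]]' >/dev/null
python3 -m handwheel '[[-1,-0.17,-0.105,0,0,0,0],[-1,-0.128,-0.079,0,0,0,0],[-1,-0.085,-0.053,0,0,0,0],[-1,-0.043,-0.026,0,0,0,0],[-1,0,0,0,0,0,0]]' >/dev/null
python3 -m handwheel '[[-1,0,0,0,0,0,0],[-1,0,0,0,0,0,0],[-1,0,0,0,0,0,0]]' >/dev/null
python3 go.py 518 -322 325 28.4; python3 sc.py
cat > tv.py <<'E'
from h import *
import sys
for n in("wrist","top"):
    d=grab(n); save(d,n+sys.argv[1]);P=pts(d);hsv=cv2.cvtColor(d["color"],cv2.COLOR_RGB2HSV)
    m=(hsv[...,0]<25)&(hsv[...,1]>90)&(hsv[...,2]>100)&(abs(P[...,2]-10)<7)&(np.hypot(P[...,0]-528,P[...,1]+319)<105)
    v,u=np.nonzero(m);p=np.float32([ray(d,a,b,10)[:2] for a,b in zip(u,v)])
    # circle of known radius 85: fit to hull points at the outer edge
    from scipy.optimize import least_squares
    h=cv2.convexHull(p)[:,0]
    f=least_squares(lambda c:np.hypot(h[:,0]-c[0],h[:,1]-c[1])-85,[528,-319],loss="soft_l1",f_scale=1.5)
    print(n,len(u),"fixed r",f.x,"res",np.round(np.percentile(f.fun,[10,50,90]),1),"enclosing",cv2.minEnclosingCircle(p))
    z=P[...,2];k=(z>150)&(z<300)&(np.hypot(P[...,0]-528,P[...,1]+319)<60)
E
python3 tv.py 7.png
```

```text
t 20.28 tcp [ 519.  -321.1  325. ] yawY 28.41 q6 -1.18 w 14.6 F [-0.5 -1.4 -3.7] gf 78.3
shift units [-0.008 -0.034 -0.   ] ccw turn deg -0.01 -> rz units 0.0 tilt xy deg [-0.   -0.01]
lid plane tilt deg [0.49 0.07] z at centre tool 135.0 9486
lid circle tool -3.157592535018921 12.222335815429688 63.82890319824219
wrist 1610 fixed r [ 528.63048147 -320.97409592] res [-0.5 -0.   0.3] enclosing ((515.847412109375, -305.9286804199219), 82.34245300292969)
top 675 fixed r [ 527.22717524 -318.65288232] res [-1.2  0.1  1.4] enclosing ((527.0196533203125, -318.9530334472656), 86.49359893798828)
```

View pics/wrist7.png

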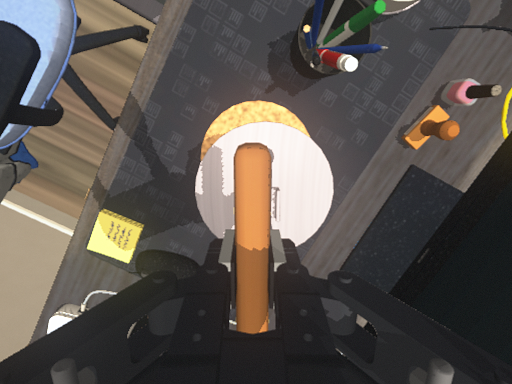

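The lid is level over the trivet, lid circle about (264,185) and trivet arc above it at (258,110). I nudge it about 2.5 mm and lower it.

```bash
python3 -m handwheel '[[-1,-0.02,-0.03,0.1,0,0,0],[-1,-0.02,-0.03,0.2,0,0,0],[-1,0,0,0.3,0,0,0],[-1,0,0,0.35,0,0,0],[-1,0,0,0.35,0,0,0]]' >/dev/null
python3 -m handwheel '[[-1,0,0,0.35,0,0,0],[-1,0,0,0.35,0,0,0],[-1,0,0,0.35,0,0,0],[-1,0,0,0.3,0,0,0],[-1,0,0,0.2,0,0,0]]' >/dev/null
python3 -m handwheel '[[-1,0,0,0.1,0,0,0],[-1,0,0,0.05,0,0,0],[-1,0,0,0,0,0,0],[-1,0,0,0,0,0,0],[-1,0,0,0,0,0,0]]' >/dev/null
python3 go.py 518 -322 162 28.4; python3 sc.py; python3 tv.py 8.png
```

```text
t 21.68 tcp [ 517.9 -324.3  205.7] yawY 28.37 q6 -1.18 w 14.7 F [-0.2  0.1 -2.8] gf 78.4
shift units [0.051 0.03  1.092] ccw turn deg 0.03 -> rz units -0.0 tilt xy deg [ 0.08 -0.04]
lid plane tilt deg [ 0.54 -0.15] z at centre tool 135.0 9494
lid circle tool -3.4558966159820557 12.332432746887207 63.82656478881836
wrist 3856 fixed r [ 528.69132923 -320.8487631 ] res [-1.1 -0.3  0.1] enclosing ((528.239013671875, -320.1488952636719), 84.53211212158203)
top 492 fixed r [ 528.12857807 -319.13642645] res [-0.9  0.2  1.6] enclosing ((527.3402709960938, -319.3583679199219), 86.3472900390625)
```

```bash
python3 -m handwheel '[[-1,0.02,-0.015,0.15,0,0,0],[-1,0,0,0.25,0,0,0],[-1,0,0,0.25,0,0,0],[-1,0,0,0.15,0,0,0],[-1,0,0,0.06,0,0,0]]' >/dev/null
python3 -m handwheel '[[-1,0,0,0.03,0,0,0],[-1,0,0,0.03,0,0,0],[-1,0,0,0.02,0,0,0],[-1,0,0,0,0,0,0]]' >/dev/null
python3 go.py 518 -322 162 28.4
python3 -m handwheel '[[-1,0,0,0.03,0,0,0],[-1,0,0,0.03,0,0,0],[-1,0,0,0.03,0,0,0],[-1,0,0,0.03,0,0,0],[-1,0,0,0,0,0,0]]' >/dev/null
python3 go.py 518 -322 162 28.4
```

```text
t 22.58 tcp [ 516.8 -323.7  167.4] yawY 28.37 q6 -1.18 w 14.7 F [-0.7 -0.1 -4. ] gf 78.4
shift units [0.024 0.048 0.136] ccw turn deg 0.03 -> rz units -0.0 tilt xy deg [ 0.02 -0.01]
t 23.0 tcp [ 516.7 -323.7  162.5] yawY 28.38 q6 -1.18 w 14.6 F [ 0.  -1.  -1.2] gf 78.7
shift units [0.022 0.048 0.013] ccw turn deg 0.02 -> rz units -0.0 tilt xy deg [ 0.01 -0.01]
```

```bash
python3 -m handwheel '[[-1,0,0,0.05,0,0,0],[-1,0,0,0.1,0,0,0],[-1,0,0,0.1,0,0,0],[-1,0,0,0.1,0,0,0],[-1,0,0,0,0,0,0]]' >/dev/null
python3 -m handwheel '[[-1,0,0,0,0,0,0],[-1,0,0,0,0,0,0]]' >/dev/null
python3 go.py 518 -322 148 28.4;python3 sc.py
python3 -m handwheel '[[-1,0,-0.05,0,0,0,0],[-1,0,-0.1,0,0,0,0],[-1,0,-0.15,0,0,0,0],[-1,0,-0.15,0,0,0,0],[-1,0,-0.15,0,0,0,0]]' >/dev/null
python3 -m handwheel '[[-1,0,-0.15,0,0,0,0],[-1,0,-0.15,0,0,0,0],[-1,0,0,0,0,0,0],[-1,0,0,0,0,0,0]]' >/dev/null
python3 go.py 518 -322 148 28.4
```

```text
t 23.58 tcp [ 516.7 -323.7  148.5] yawY 28.37 q6 -1.18 w 15.0 F [ 1.  -0.4 -0.9] gf 78.7
shift units [0.022 0.048 0.011] ccw turn deg 0.03 -> rz units -0.0 tilt xy deg [-0. -0.]
lid plane tilt deg [ 2.75 -0.51] z at centre tool 117.6 11910
lid circle tool 0.10748599469661713 10.996455192565918 67.99394226074219
t 24.38 tcp [ 484.6 -341.1  148.6] yawY 28.32 q6 -1.24 w 14.9 F [ 0.2 -0.4 -1.5] gf 78.7
shift units [0.024 0.96  0.014] ccw turn deg 0.08 -> rz units -0.001 tilt xy deg [-0.   -0.01]
```

```bash
python3 -m handwheel '[[-1,0,0,-0.2,0,0,0],[-1,0,0,-0.6,0,0,0],[-1,0,0,-0.9,0,0,0],[-1,0,0,-0.9,0,0,0],[-1,0,0,-0.9,0,0,0]]' >/dev/null
python3 -m handwheel '[[-1,0,0,-0.1,0,0,0],[-1,0,0,0,0,0,0],[-1,0,0,0,0,0,0]]' >/dev/null
python3 go.py 525.2 293.3 290 28.4
python3 - <<'E'
from h import *
d=grab("wrist");save(d,"w9.png");P=pts(d);Z=P[...,2];c=d["color"].astype(int);hsv=cv2.cvtColor(d["color"],cv2.COLOR_RGB2HSV)
N=np.hypot(P[...,0]-529,P[...,1]+320)
m=(Z>18)&(Z<32)&(N<72);p=P[m];print("lid",m.sum(),"z",np.percentile(p[:,2],[5,50,95]),cv2.minEnclosingCircle(np.float32(p[:,:2])))
r=N[m];A=np.c_[p[:,:2]-[529,-320],np.ones(len(p)),r**2];x=np.linalg.lstsq(A,p[:,2],rcond=None)[0];print("tilt deg",np.degrees(x[:2]))
m=(hsv[...,0]<25)&(hsv[...,1]>90)&(abs(Z-10)<5)&(N<100);print("trivet",cv2.minEnclosingCircle(np.float32(P[m][:,:2])))
E
```

```text
t 25.05 tcp [ 484.9 -340.4  292.2] yawY 28.39 q6 -1.24 w 14.7 F [-0.6 -0.4 -1.3] gf 78.8
shift units [13.457  8.418  0.061] ccw turn deg 0.01 -> rz units -0.0 tilt xy deg [-0.02 -0.  ]
lid 4672 z [22.46987606 25.53797612 27.46586765] ((529.1473999023438, -320.26702880859375), 63.96208572387695)
tilt deg [0.03528274 0.0473964 ]
trivet ((528.4306640625, -320.49884033203125), 85.2701187133789)
```

The lid lies level on the trivet, within 1 mm of its centre. Now I carry the lifter back to the stand.

```bash
python3 -m handwheel '[[-1,0.33,0.21,0,0,0,0],[-1,0.64,0.4,0,0,0,0],[-1,0.64,0.4,0,0,0,0],[-1,0.64,0.4,0,0,0,0],[-1,0.64,0.4,0,0,0,0]]' >/dev/null
python3 -m handwheel '[[-1,0.64,0.4,0,0,0,0],[-1,0.64,0.4,0,0,0,0],[-1,0.64,0.4,0,0,0,0],[-1,0.64,0.4,0,0,0,0],[-1,0.64,0.4,0,0,0,0]]' >/dev/null
python3 -m handwheel '[[-1,0.64,0.4,0,0,0,0],[-1,0.64,0.4,0,0,0,0],[-1,0.64,0.4,0,0,0,0],[-1,0.64,0.4,0,0,0,0],[-1,0.64,0.4,0,0,0,0]]' >/dev/null
python3 -m handwheel '[[-1,0.64,0.4,0,0,0,0],[-1,0.64,0.4,0,0,0,0],[-1,0.64,0.4,0,0,0,0],[-1,0.64,0.4,0,0,0,0],[-1,0.64,0.4,0,0,0,0]]' >/dev/null
python3 -m handwheel '[[-1,0.64,0.4,0,0,0,0.03],[-1,0.33,0.21,0,0,0,0.06],[-1,0,0,0,0,0,0.07],[-1,0,0,0,0,0,0.07],[-1,0,0,0,0,0,0.07]]' >/dev/null
python3 -m handwheel '[[-1,0,0,0,0,0,0.07],[-1,0,0,0,0,0,0.06],[-1,0,0,0,0,0,0],[-1,0,0,0,0,0,0],[-1,0,0,0,0,0,0]]' >/dev/null
python3 go.py 525.2 293.3 190 -10.35
```

```text
t 27.6 tcp [525.7 293.1 291.6] yawY -10.16 q6 0.56 w 14.8 F [-0.7  0.2 -2.3] gf 78.7
shift units [ 0.005 -0.009  2.541] ccw turn deg -0.19 -> rz units 0.002 tilt xy deg [0.04 0.09]
```

```bash
python3 -m handwheel '[[-1,0,-0.01,0.3,0,0,0.002],[-1,0,0,0.6,0,0,0],[-1,0,0,0.8,0,0,0],[-1,0,0,0.8,0,0,0],[-1,0,0,0.5,0,0,0]]' >/dev/null
python3 -m handwheel '[[-1,0,0,0.25,0,0,0],[-1,0,0,0,0,0,0],[-1,0,0,0,0,0,0],[-1,0,0,0,0,0,0]]' >/dev/null
python3 go.py 525.2 293.3 143 -10.35
python3 - <<'E'
from h import *
d=grab("wrist");save(d,"w10.png")
E
```

```text
t 28.35 tcp [526.8 293.4 164.3] yawY -10.48 q6 0.56 w 14.6 F [-0.7  0.  -1.8] gf 78.7
shift units [-0.012 -0.039  0.532] ccw turn deg 0.13 -> rz units -0.001 tilt xy deg [-0.1  -0.15]
```

View pics/w10.png

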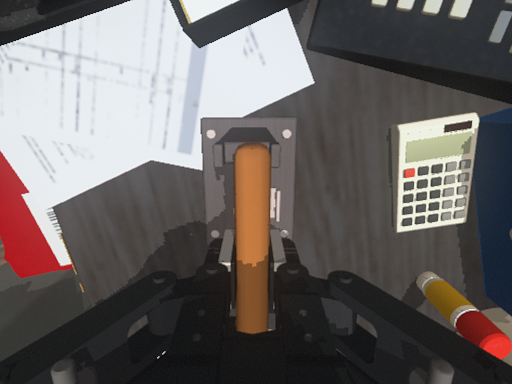

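The handle end at (253,150) is centred between the stand's ears at about (220,155) and (287,155). I lower it into the stand.

```bash
python3 -m handwheel '[[-1,-0.01,-0.035,0.1,0,0,0],[-1,0,0,0.15,0,0,0],[-1,0,0,0.1,0,0,0],[-1,0,0,0,0,0,0],[-1,0,0,0,0,0,0]]' >/dev/null
python3 go.py 525.2 293.3 143 -10.35
python3 -m handwheel '[[-1,0,0,0.05,0,0,0],[-1,0,0,0.05,0,0,0],[-1,0,0,0.05,0,0,0],[-1,0,0,0.03,0,0,0],[-1,0,0,0,0,0,0]]' >/dev/null
python3 -m handwheel '[[-1,0,0,0,0,0,0]]' >/dev/null
python3 go.py 525.2 293.3 143 -10.35
```

```text
t 28.82 tcp [524.2 292.8 148.1] yawY -10.51 q6 0.57 w 14.8 F [-0.5 -0.  -2.1] gf 78.7
shift units [0.017 0.022 0.128] ccw turn deg 0.16 -> rz units -0.002 tilt xy deg [0.02 0.04]
t 29.32 tcp [524.6 292.9 143.6] yawY -10.5 q6 0.57 w 14.5 F [-5.3 -2.4 12.8] gf 80.9
shift units [0.012 0.014 0.015] ccw turn deg 0.15 -> rz units -0.002 tilt xy deg [-0.06 -0.09]
```

```bash
python3 -m handwheel '[[0,0,0,-0.02,0,0,0],[0,0,0,0,0,0,0],[0,0,0,0,0,0,0],[0,0,0,0,0,0,0]]' >/dev/null
python3 go.py 525.2 293.3 143 -10.35
python3 -m handwheel '[[0,0,0,-0.2,0,0,0],[0,0,0,-0.4,0,0,0],[0,0,0,-0.8,0,0,0],[0,0,0,-0.8,0,0,0],[0,0,0,-0.5,0,0,0]]' >/dev/null
python3 -m handwheel '[[0,0,0,0,0,0,0],[0,0,0,0,0,0,0],[0,0,0,0,0,0,0]]' >/dev/null
python3 go.py 525.2 293.3 143 -10.35;python3 lh.py
python3 - <<'E'
from h import *
d=grab("top");save(d,"top_end.png");a=dict(np.load("top.npz"));A=pts(a);P=pts(d)
def rect(P,d,c,r,lo,hi,h):
    m=(P[...,2]>lo)&(P[...,2]<hi)&(np.hypot(P[...,0]-c[0],P[...,1]-c[1])<r);v,u=np.nonzero(m)
    q=cv2.minAreaRect(np.float32([ray(d,x,y,h)[:2] for x,y in zip(u,v)]));return m.sum(),np.round(q[0],1),np.round(q[1],1),round(q[2],1)
for n,c,r,lo,hi,h in[("handle",(520,289),75,138,150,145),("dial",(432,-14),26,70,90,75),("lid",(527,-320),70,18,40,22),("penpot",(527,-153),60,30,160,90),("reader",(459,151),95,20,140,60),("eraser",(385,-45),32,5,25,13),("glue",(715,165),60,30,100,60),("calc",(703,275),80,10,30,19),("stamp",(713,-163),50,30,80,60)]:
    print(n)
    for p,q in((A,a),(P,d)):
        try:print("   ",*rect(p,q,c,r,lo,hi,h))
        except Exception as e:print("   none")
E
```

```text
t 29.65 tcp [524.4 292.9 141.9] yawY -10.51 q6 0.57 w 43.0 F [ 0.2  0.4 -0.2] gf 0.0
shift units [ 0.014  0.017 -0.028] ccw turn deg 0.16 -> rz units -0.002 tilt xy deg [-0.    0.01]
t 30.32 tcp [524.  292.7 249.4] yawY -10.51 q6 0.57 w 42.9 F [ 0.7  0.8 -0.7] gf 0.0
shift units [0.023 0.031 2.66 ] ccw turn deg 0.16 -> rz units -0.002 tilt xy deg [0.04 0.07]
243 262 127 266 ((524.9859619140625, 292.24444580078125), (116.79171752929688, 15.397621154785156), 79.06317901611328) 144.47932764737797
handle
    225 [524.8 289.8] [117.9  32.7] 85.6
    117 [513.7 263.1] [62.4 26.6] 86.0
dial
    52 [432.  -14.8] [36.6 13.5] 62.7
    57 [432.4 -14.2] [12.1 36.2] 89.1
lid
    14 [ 520.9 -320.8] [ 81.9 124.9] 50.9
    1156 [ 527.2 -320.7] [124.6 125.2] 87.7
penpot
    448 [ 524.3 -150.3] [ 77.2 100.5] 31.9
    443 [ 524.9 -151.1] [77.3 99. ] 35.1
reader
    1053 [462.1 183.4] [134.8 152.7] 84.3
    1056 [462.2 181.9] [132.1 152.2] 84.4
eraser
    162 [382.4 -46.3] [56.3 57.6] 32.6
    162 [383.1 -47.5] [54.4 57.7] 25.5
glue
    399 [740.1 157.6] [113.5  81.8] 45.4
    400 [740.1 157.6] [113.5  81.8] 45.4
calc
    663 [704.8 275.2] [158.5  91.9] 87.7
    676 [705.2 282.9] [143.1  91.8] 87.7
stamp
    63 [ 711.7 -145.6] [31.6 64.5] 6.6
    61 [ 715.5 -145.4] [63.4 29.1] 89.3
```

View pics/top_end.png

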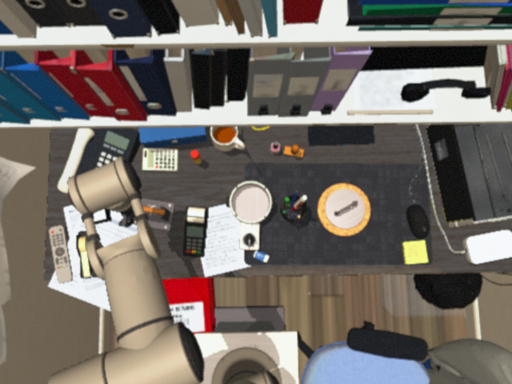

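The final top view shows the lid centred on the trivet at (344,209), the pot open at (250,202), and the dial bar pointing at OFF (250,240). The wrist view shows the handle hanging at its rest height (144.5 mm top), and the bystanders have not moved. I hand the job in.

```bash
python3 -c "from cell import *;print(finish_job())"
```

```text
the job is handed in; nothing more can be done
None
```

I handed the job in at about 30 s: dial at OFF and fully down, lid level and within about 1 mm of the trivet's centre, and lifter hanging in its stand. The bystanders show no visible movement in the before and after pictures, and the handover gave no verdict.

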